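# Close and clamp a press mould

## Task

Close the two-part plaster mould on the moulding board: push the loose half along its guides until it is fully home against the fixed half, then push the clamp's black handle over past its dead point until it snaps down into lock and its pad presses on the mould. It is all pushing with the fingertips: do not lift or tip the mould half, do not bring the clamp over before the mould is closed, and leave the tape roll, the jar and the brush where they are.

Things in the scene. Friction and masses are not known exactly. Their poses are not given: they have to be found in the camera images.
- fixture: Moulding board fixed to the table: plywood 18 mm thick, spanning x -190..130, y -70..220 mm in its own frame. Origin at table height under the middle of the mould's parting plane; z up; +x is the closing direction, from the loose half to the fixed half. Two battens 14 mm high guide the loose half, at x -130..0, y -48..-38 and 38..48 mm.
- parting (a point): Centre of the fixed plaster half's parting face, 43 mm above the table, at (0, 0, 43) mm in the fixture frame. The fixed half, 90 x 70 x 50 mm high, stands on the board at fixture x 0..90, y -35..35 mm, with a wooden stop behind it.
- mould_half: Loose plaster half, 100 (x) x 70 (y) x 50 mm high, about 0.4 kg (3 to 8 N slides it), on the board between the battens (3 mm free each side). Origin at the centre of its underside, axes along the fixture's. Its +x face meets the fixed half; the -x face, 50 mm from the origin is to be pushed. It starts with a gap of 30 to 55 mm; when home its origin is at x = -50 mm in the fixture frame.
- clamp_handle (a joint): Handle angle, 0 to 1.4 rad; its lean from vertical towards fixture +y is this value minus 0.15. 0: open, upright, as at the start. Over-centre spring: resists with up to 0.8 N m before the dead point at about 0.8 and returns to 0 if let go there; beyond it snaps by itself to 1.4 (locked, 1.25 rad from vertical) and stays. It brings the clamp arm down on the loose half.
- handle_pivot (a point): Handle pivot of the steel toggle clamp, at (-22, 108, 90) mm in the fixture frame; does not move. The handle swings in the plane fixture x = -22 mm. The bracket stands at fixture y 60..135, x -52..8 mm, up to 98 mm above the table. While open, the clamp arm is raised over the mould at x -34..-10, y 15..90 mm, up to 0.17 m above the table.
- handle_end (a point): Free end of the handle, on its axis, 132 mm from the pivot; about 0.22 m above the table when open. The handle is a round black grip of 22 mm diameter from 50 to 132 mm from the pivot, and a steel bar 14 x 18 mm below that.
- clamp_pad: Round rubber pad, 22 mm diameter, spring-mounted under the end of the clamp arm; origin at the centre of its underside. When locked it presses with about 5 N on top of the loose half, 22 mm from the parting plane.
- tape_roll: Cardboard-coloured roll of tape standing flat on the table beside the board, 90 mm diameter, 48 mm high; origin at the centre of its underside. Leave alone.
- slip_jar: Jar with a white cap on the table beside the board, 64 mm diameter, 85 mm high; origin at the centre of its underside. Leave alone.
- clay_brush: Brush 150 mm long lying on the board beyond the clamp, about along the fixture's x axis; origin under its middle. Leave alone.
Mind the look-alikes: they are no part of the job. Leave any blue look-alike of the mould_half alone.

How it is judged:
On the way, in this order (a step that is already met when the one before it is completed fails the run):
1. the loose half is home against the fixed half while the clamp is still open (x of mould_half in the frame of fixture above -0.054 m and value of joint clamp_handle below 0.3 rad), for 0.2 s.
2. the handle has snapped into lock (value of joint clamp_handle above 1.33 rad), for 0.2 s.
At the end, for the whole second after the job is handed in: The loose half lies flat on the board, within 4 mm of fully home and straight to 0.08 rad, at rest; the handle is locked (joint above 1.33 rad) and the clamp pad presses on the loose half with more than 2 N (x of mould_half in the frame of fixture above -0.054 m and z of mould_half in the frame of fixture below 0.022 m and angle between the x axis of mould_half and the x axis of fixture, either way round below 0.08 rad and value of joint clamp_handle above 1.33 rad and contact force between clamp_pad and mould_half above 2 N and linear speed of mould_half below 0.01 m/s); the robot touches nothing.
It fails at once if the mould half is lifted more than 8 mm off the board or tipped (z of mould_half in the frame of fixture above 0.026 m or angle between mould_half's own z axis and vertical above 0.2 rad).
It fails at once if the clamp is brought over its dead point before the mould is closed (value of joint clamp_handle above 0.8 rad and x of mould_half in the frame of fixture below -0.056 m).
It fails at once if the tape roll, the jar or the brush is moved more than 20 mm (distance of any of tape_roll, slip_jar, clay_brush from where it was at the start of the episode above 0.02 m).
It also fails if it takes over 51 s, if anything falls off the work surface, if the arm or the gripper's body presses on something with over 40 N, if the wrist force passes 120 N, or if a joint passes its speed limit or range.

## Robot

A 6-joint arm with a two-finger parallel gripper is mounted at the origin on the work surface. World frame = base frame: x ahead of the robot, y to its left, z up, the work surface at z = 0. Lengths are in m, angles in rad, forces in N, time in s.
With the tool pointing down it reaches from about 0.35 to 0.975 m from the base axis. Payload 7.1 kg.
Tool frame: the origin (TCP) lies at the very end of the fingers, on their centre line; the grasp point (between the pads) lies 19 mm behind it; z points along the fingers, y is the line along which they close (so a half turn about z gives the same grasp; the last joint's range is limited). The gripper opens to 88 mm and grips with 3 to 60 N. Pads are 20 mm wide; open, the fingers measure 115 mm over their backs; the gripper's body (75 mm by 178 mm) begins 61 mm behind the grasp point.
Start: joints at [-1.188, 0.423, 1.63, -0, 1.089, -0.019], TCP at [0.244, -0.575, 0.223] pointing down, gripper open.
Joint ranges: [-3, 3], [-0.9, 2.11], [0.09, 2.58], [-1.31, 4.45], [0.11, 2.69], [-2.54, 2.54]. Speed limits (rad/s): [2.39, 2.39, 3.01, 3.14, 3.14, 3.14].

## Interface

Orientations are given as a unit quaternion [w, x, y, z].
In Python, from cell import env gives the robot as it stands. The module is installed in compiled form; this text tells all that it offers.
- The arm moves only by the tool servo_tool, never from a script. Its argument "series" is a list of rows, each an object of numbers: "x", "y", "z": the shift along the tool's x, y, z in cm; "ax", "ay", "az": the turn, a rotation vector about the tool's x, y, z in degrees; "grip": the closure in counts, from 0 (fully open) to 255 (shut). In form: [{"x": .., "y": .., "z": .., "ax": .., "ay": .., "az": .., "grip": ..}, ...]. A call has 1 to 8 rows; each row shifts and turns the commanded pose from where the row before left it, along the tool's axes as they then stand; what a row does not reach is not made up. A row lasts 1/8 s, in which the tool goes at most 62.5 mm and 10.7 degrees, less where a joint would pass 70% of its speed; a pose out of reach is approached as far as the arm can. A call with a gripper value outside its range is refused whole. The fingers move at their own pace and stop on an object; the grip force is fixed at half the most. Time passes only in rows, so rows that do not move let the fingers close. It gives the time, the measured TCP pose, the force, the opening and the grip force at its end, in the units of the state.
- env.read_state(): the state, without advancing time (a new reading comes with each control period).
- env.camera(name): name is "scene" or "top"; returns a dict with "color" (400x640x3 uint8, blue, green, red), "depth" (400x640 float32, m along the optical axis (not along the pixel's ray), 0 where there is no reading), "camera_matrix" (3x3 intrinsics, pixels), "k1" (the pictures are not rectified: a ray, as slopes to the right and down, at radius r is drawn at 1 + k1 r^2 times it, then the intrinsics apply), "R" (3x3) and "t" (3): a world point X has camera coordinates R X + t. Camera axes: x right, y down, z forward; pixel columns grow to the right and rows downward; lengths in m; the calibration is good to about 2 mm. A picture is of the moment at which its call begins.
- env.finish_job(): hands the job in; it is judged then, once.
The state is a dict: "clock": time; "joint_pos": joint angles; "qvel": joint speeds; "joint_torque": joint torques, N m; "tool_pos": TCP position; "ee_rot": TCP orientation; "force": force on the tool from outside, world axes, zero at the start; "wrist_torque": the same for the moment, N m; "opening": finger opening in m; "finger_force": force on a finger pad.
Only numpy, scipy, OpenCV 4.12 (cv2) and the standard library are available. Lean on these libraries where they do the work, as an engineer would, in place of code of your own. Each camera call takes 0.05 s, during which the arm holds its last target. There are 200 camera calls.

## Working session

There is one attempt and no reset: what is moved stays moved. The work goes in short steps, Python scripts to look and compute and a tool call to move; the robot and the scene stay as the last step left them, time stands still between calls to the robot, and variables do not carry over. Pictures are saved under pics/ and viewed, at most 10 in all, crops included, and the job is handed in when it is done.

Besides the shell and the picture viewer there is one more tool, called after "Emit:" as name(argument=value, ...), one argument or row to a line, values as JSON. servo_tool: Moves the arm, as the interface text tells. Its arguments: {"type":"object","properties":{"series":{"type":"array","items":{"type":"object","properties":{"x":{"type":"number"},"y":{"type":"number"},"z":{"type":"number"},"ax":{"type":"number"},"ay":{"type":"number"},"az":{"type":"number"},"grip":{"type":"number"}}}}},"required":["series"]}

```bash
mkdir -p pics; cat > h.py <<'E'
import numpy as np, cv2
from cell import env
def grab(n,f):
    c=env.camera(n); cv2.imwrite(f,c["color"]); np.savez(f[:-4]+'.npz',**{k:np.array(v) for k,v in c.items()}); return c
def ray(c,u,v):
    K=c["camera_matrix"];d=np.array([float(c["k1"]),0,0,0,0])
    # k1 model r^2
    p=cv2.undistortPoints(np.array([[[u,v]]],float),K,d,None,None)[0,0]
    R=c["R"];o=-R.T@c["t"];return o,R.T@np.array([p[0],p[1],1])
def onz(c,u,v,z):
    o,d=ray(c,u,v);return o+d*(z-o[2])/d[2]
def dep(c,u,v):
    o,d=ray(c,u,v);return o+d*c["depth"][int(round(v)),int(round(u))]
E
python3 - <<'E'
from h import *
for n in("top","scene"):
    c=grab(n,f"pics/{n}0.png");print(n,-c["R"].T@c["t"],c["k1"],c["camera_matrix"][0,0])
s=env.read_state();print(s["clock"],s["tool_pos"],s["ee_rot"],s["force"])
E
```

```text
top [ 0.38961529 -0.15386883  1.36020811] -0.09113461831533973 496.3713784946165
scene [ 0.98964388 -0.71866541  0.88837676] -0.0928431271701964 406.49299794115103
0.1 [ 0.24428155 -0.57476237  0.22200502] [-6.53054165e-04  9.79886347e-01  1.99555272e-01 -1.13879637e-04] [-0.0190333  -0.33019605  0.35565998]
```

View pics/top0.png

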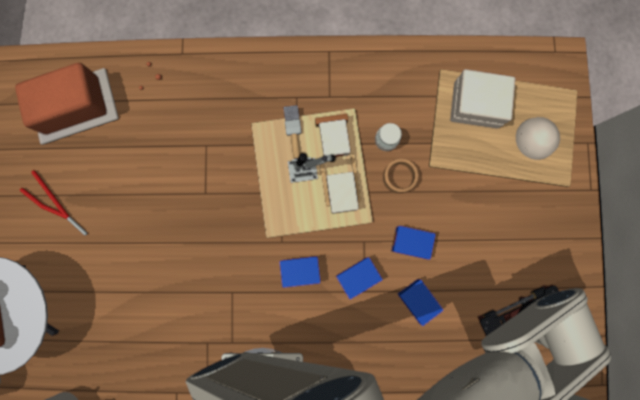

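View pics/scene0.png

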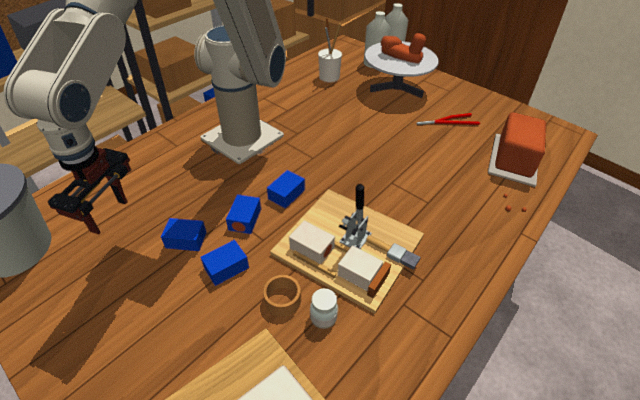

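The top view shows the board with corners near (252,122), (355,109), (371,221) and (268,237). The loose half is at (342,192), the fixed half at (334,138) and the clamp at (305,168). The jar (389,135) and tape roll (402,175) lie to the right, and the four blue look-alikes are below the board. The scene view shows the upright handle at about (360,200).

```bash
cat > m.py <<'E'
from h import *
c=dict(np.load('pics/top0.npz'))
hsv=cv2.cvtColor(c["color"],cv2.COLOR_BGR2HSV)
print("board hsv",hsv[215,290],"table",hsv[215,230],"plaster",hsv[190,342],hsv[138,334])
# board corners: bright wood mask
m=((hsv[...,2]>150)).astype(np.uint8); roi=np.zeros_like(m); roi[100:245,240:377]=1; m*=roi
m=cv2.morphologyEx(m,cv2.MORPH_OPEN,np.ones((3,3)))
cn=max(cv2.findContours(m,0,2)[0],key=cv2.contourArea)
r=cv2.minAreaRect(cn);px=cv2.boxPoints(r);print(px)
W=np.array([onz(c,*p,.018)[:2] for p in px])
# order: image tl,tr,br,bl -> fixture
o=[min(range(4),key=lambda i:np.hypot(*(px[i]-q))) for q in((252,122),(355,109),(371,221),(268,237))]
W=W[o];F=np.array([[.13,.22],[.13,-.07],[-.19,-.07],[-.19,.22]])
a=F-F.mean(0);b=W-W.mean(0);th=np.arctan2((a[:,0]*b[:,1]-a[:,1]*b[:,0]).sum(),(a*b).sum())
R=np.array([[np.cos(th),-np.sin(th)],[np.sin(th),np.cos(th)]]);t=W.mean(0)-R@F.mean(0)
print("yaw",th,"org",t,"res",(F@R.T+t-W)*1e3)
np.savez('fix.npz',th=th,t=t,R=R)
# plaster tops at z=.068
d=c["depth"]
mm=((hsv[...,1]<70)&(hsv[...,2]>150)).astype(np.uint8);mm*=roi
for k in cv2.findContours(mm,0,2)[0]:
    if cv2.contourArea(k)>200:
        q=cv2.minAreaRect(k);P=np.array([onz(c,*p,.068)[:2] for p in cv2.boxPoints(q)])
        print(q[0],((P-t)@R*1e3).round(),"ctr",((P.mean(0)-t)@R*1e3).round(1), dep(c,*q[0]))
for n,f in(("bracket",(-.022,.108)),("pushface",(-.14,0))):print(n,R@np.array(f)+t)
for n,(u,v,z) in dict(jar=(389,130,.085),tape=(402,175,.048)).items():print(n,(onz(c,u,v,z)[:2]),(onz(c,u,v,z)[:2]-t)@R)
E
python3 m.py
python3 - <<'E'
import cv2
a=cv2.imread('pics/top0.png')[95:245,235:435];cv2.imwrite('pics/crop.png',cv2.resize(a,None,fx=4,fy=4,interpolation=2))
E
```

```text
board hsv [ 17 100 192] table [ 13 132 135] plaster [ 32  21 202] [ 33  15 201]
[[238.54005 123.78003]
 [355.44003 107.08002]
 [371.92004 222.44   ]
 [255.02005 239.14001]]
yaw 0.1339579376977796 org [ 0.63575919 -0.18988663] res [[  1.11986713 -19.02120782]
 [ -3.97308505  18.56968305]
 [ -0.44561314  14.76716861]
 [  3.29883107 -14.31564383]]
(342.0093688964844, 192.06768798828125) [[ -51.   22.]
 [ -51.  -51.]
 [-156.  -49.]
 [-155.   23.]] ctr [-103.3  -13.6] [ 0.53471808 -0.21701778  0.07071697]
(334.0999450683594, 137.1999969482422) [[ 90.  22.]
 [ 90. -51.]
 [ -1. -50.]
 [ -1.  22.]] ctr [ 44.6 -14.5] [ 0.68175459 -0.19832027  0.06772629]
bracket [ 0.59953206 -0.08579246]
pushface [ 0.49701344 -0.2085847 ]
jar [ 0.69597082 -0.34214804] [ 0.03933652 -0.15893903]
tape [ 0.58175195 -0.3792621 ] [-0.07881594 -0.18046579]
```

View pics/crop.png

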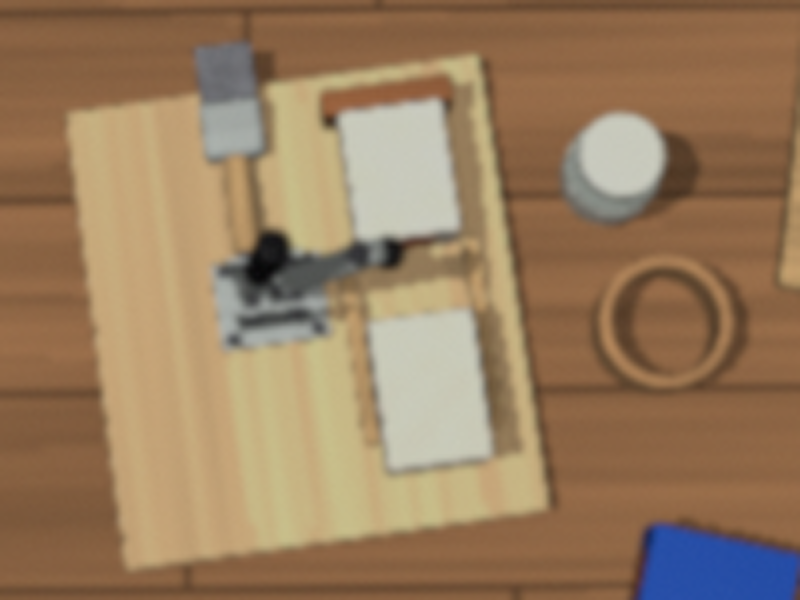

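The crop shows that the plaster halves give a sound y reference, and that the table biased the board's left edge. I'll correct the fixture frame from the fixed half, then work out the moves.

```bash
cat >> h.py <<'E'
from scipy.spatial.transform import Rotation as Ro
def fx():
    f=np.load('fix.npz');th=0.131
    R0=f['R'];c=R0@np.array([.0446,-.0145])+f['t']
    R=np.array([[np.cos(th),-np.sin(th)],[np.sin(th),np.cos(th)]])
    return R,c-R@np.array([.045,0]),th
def rel():
    R,t,th=fx();s=env.read_state();q=s["ee_rot"];T=Ro.from_quat([q[1],q[2],q[3],q[0]]).as_matrix()
    p=s["tool_pos"];return R,t,th,T,p,s
def go(x,y,z):
    R,t,th,T,p,s=rel();w=np.r_[R@[x,y]+t,z]
    des=np.array([[np.cos(th),np.sin(th),0],[np.sin(th),-np.cos(th),0],[0,0,-1.]])
    print("world",w.round(4),"tool cm",(T.T@(w-p)*100).round(2),"rot deg",np.degrees(Ro.from_matrix(T.T@des).as_rotvec()).round(2),"after-rot cm",(des.T@(w-p)*100).round(2))
def st():
    R,t,th,T,p,s=rel();print(round(s["clock"],2),"fix mm",((p[:2]-t)@R*1e3).round(1),round(p[2]*1e3,1),"F",s["force"].round(1),"open",s["opening"])
E
python3 -c "
from h import *
st();go(-.19,0,.222)"
```

```text
0.1 fix mm [-438.  -316.1] 222.0 F [-0.  -0.3  0.4] open 0.08752703578525918
world [ 0.4489 -0.229   0.222 ] tool cm [ 3.236e+01 -2.382e+01  3.000e-02] rot deg [-8.000e-02  1.000e-02  1.552e+01] after-rot cm [ 24.8  -31.61   0.  ]
```

Emit:
servo_tool(
  series=[
    {"az": 7.75,"grip": 168},
    {"az": 7.75},
    {"x": 2.5,"y": -3.2},
    {"x": 2.5,"y": -3.2},
    {"x": 2.5,"y": -3.2},
    {"x": 2.5,"y": -3.2},
    {"x": 2.5,"y": -3.2},
    {"x": 2.5,"y": -3.2},
  ],
)

```text
validation failed for argument at $.se...
```

Emit:
servo_tool(
  series=[
    {"x": 2.5,"y": -3.2},
    {"x": 2.5,"y": -3.2},
    {"x": 2.5,"y": -3.2},
    {"x": 2.3,"y": -2.8},
    {},
    {"grip": 168},
  ],
)

```text
validation failed for argument at $.se...
```

```bash
python3 -c "
from h import *
st();go(-.19,0,.04)
grab('scene','pics/s1.png')
c=grab('top','pics/t1.png')"
```

```text
0.1 fix mm [-438.  -316.1] 222.0 F [-0.  -0.3  0.4] open 0.08752703578525918
world [ 0.4489 -0.229   0.04  ] tool cm [ 32.35 -23.8   18.23] rot deg [-8.000e-02  1.000e-02  1.552e+01] after-rot cm [ 24.8  -31.61  18.2 ]
```

All keys are needed in each row.

Emit:
servo_tool(
  series=[
    {"x": 0,"y": 0,"z": 0,"ax": 0,"ay": 0,"az": 7.75,"grip": 168},
    {"x": 0,"y": 0,"z": 0,"ax": 0,"ay": 0,"az": 7.75,"grip": 168},
    {"x": 2.5,"y": -3.2,"z": 0,"ax": 0,"ay": 0,"az": 0,"grip": 168},
    {"x": 2.5,"y": -3.2,"z": 0,"ax": 0,"ay": 0,"az": 0,"grip": 168},
    {"x": 2.5,"y": -3.2,"z": 0,"ax": 0,"ay": 0,"az": 0,"grip": 168},
    {"x": 2.5,"y": -3.2,"z": 0,"ax": 0,"ay": 0,"az": 0,"grip": 168},
    {"x": 2.5,"y": -3.2,"z": 0,"ax": 0,"ay": 0,"az": 0,"grip": 168},
    {"x": 2.5,"y": -3.2,"z": 0,"ax": 0,"ay": 0,"az": 0,"grip": 168},
  ],
)

```text
clock: 1.2
tool_pos: [0.3685, -0.364, 0.2226]
ee_rot: [-0.0, 0.998, 0.066, 0.0]
force: [-0.5, -0.7, 0.1]
opening: 0.0299
finger_force: 0.0
```

Emit:
servo_tool(
  series=[
    {"x": 2.5,"y": -3.2,"z": 0,"ax": 0,"ay": 0,"az": 0,"grip": 168},
    {"x": 2.5,"y": -3.2,"z": 0,"ax": 0,"ay": 0,"az": 0,"grip": 168},
    {"x": 2.5,"y": -3.2,"z": 0,"ax": 0,"ay": 0,"az": 0,"grip": 168},
    {"x": 2.3,"y": -2.8,"z": 0,"ax": 0,"ay": 0,"az": 0,"grip": 168},
    {"x": 0,"y": 0,"z": 0,"ax": 0,"ay": 0,"az": 0,"grip": 168},
  ],
)

```text
clock: 1.82
tool_pos: [0.4497, -0.2279, 0.2227]
ee_rot: [-0.0, 0.998, 0.067, 0.0]
force: [0.2, 0.2, -0.4]
opening: 0.0299
finger_force: 0.0
```

```bash
python3 -c "
from h import *
st();go(-.19,0,.04)
grab('scene','pics/s1.png')
c=grab('top','pics/t1.png')"
```

```text
1.82 fix mm [-189.    1.] 222.7 F [ 0.2  0.2 -0.4] open 0.029919748908249232
world [ 0.4489 -0.229   0.04  ] tool cm [-0.1   0.1  18.27] rot deg [-0.01 -0.    0.2 ] after-rot cm [-0.1   0.1  18.27]
```

View pics/s1.png

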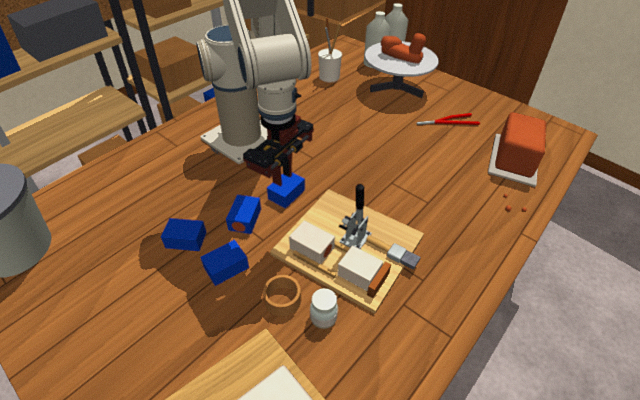

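The picture shows the gripper over the free strip behind the loose half, with its tips near (285,180), clear of the blue blocks. Next I descend.

Emit:
servo_tool(
  series=[
    {"x": 0,"y": 0.1,"z": 4,"ax": 0,"ay": 0,"az": 0,"grip": 168},
    {"x": 0,"y": 0,"z": 4,"ax": 0,"ay": 0,"az": 0,"grip": 168},
    {"x": 0,"y": 0,"z": 4,"ax": 0,"ay": 0,"az": 0,"grip": 168},
    {"x": 0,"y": 0,"z": 4,"ax": 0,"ay": 0,"az": 0,"grip": 168},
    {"x": 0,"y": 0,"z": 2.2,"ax": 0,"ay": 0,"az": 0,"grip": 168},
    {"x": 0,"y": 0,"z": 0,"ax": 0,"ay": 0,"az": 0,"grip": 168},
  ],
)

```text
clock: 2.68
tool_pos: [0.4474, -0.2309, 0.0392]
ee_rot: [-0.001, 0.998, 0.065, -0.002]
force: [-0.6, -0.3, -0.0]
opening: 0.0299
finger_force: 0.0
```

Emit:
servo_tool(
  series=[
    {"x": 0.5,"y": 0,"z": 0,"ax": 0,"ay": 0,"az": 0,"grip": 168},
    {"x": 0.5,"y": 0,"z": 0,"ax": 0,"ay": 0,"az": 0,"grip": 168},
    {"x": 0.5,"y": 0,"z": 0,"ax": 0,"ay": 0,"az": 0,"grip": 168},
    {"x": 0.5,"y": 0,"z": 0,"ax": 0,"ay": 0,"az": 0,"grip": 168},
    {"x": 0.5,"y": 0,"z": 0,"ax": 0,"ay": 0,"az": 0,"grip": 168},
    {"x": 0.5,"y": 0,"z": 0,"ax": 0,"ay": 0,"az": 0,"grip": 168},
    {"x": 0.5,"y": 0,"z": 0,"ax": 0,"ay": 0,"az": 0,"grip": 168},
    {"x": 0.5,"y": 0,"z": 0,"ax": 0,"ay": 0,"az": 0,"grip": 168},
  ],
)

```text
clock: 3.68
tool_pos: [0.4867, -0.2247, 0.0405]
ee_rot: [-0.001, 0.998, 0.066, -0.002]
force: [-8.9, -1.5, 7.1]
opening: 0.0296
finger_force: 4.2
```

```bash
python3 -c "
from h import *
st();go(-.11,0,.04)"
```

```text
3.67 fix mm [-152.    -0.6] 40.5 F [-8.9 -1.5  7.1] open 0.02957815671406273
world [ 0.5282 -0.2185  0.04  ] tool cm [ 4.2  -0.06  0.03] rot deg [-0.11  0.25  0.04] after-rot cm [ 4.2  -0.06  0.05]
```

Emit:
servo_tool(
  series=[
    {"x": 0,"y": 0,"z": 0,"ax": 0,"ay": 0,"az": 0,"grip": 168},
    {"x": -0.4,"y": 0,"z": 0,"ax": 0,"ay": 0,"az": 0,"grip": 168},
    {"x": 0,"y": 0,"z": 0,"ax": 0,"ay": 0,"az": 0,"grip": 168},
  ],
)

```text
clock: 4.05
tool_pos: [0.4848, -0.2258, 0.0407]
ee_rot: [0.0, 0.998, 0.065, 0.0]
force: [0.5, 0.7, -1.0]
opening: 0.0298
finger_force: 0.0
```

```bash
python3 -c "
from h import *
st()"
```

```text
4.05 fix mm [-154.    -1.5] 40.7 F [ 0.5  0.7 -1. ] open 0.029770526393803537
```

Clear again. I'll go 1 cm lower to cut the tipping moment, then push on.

Emit:
servo_tool(
  series=[
    {"x": 0,"y": -0.1,"z": 1.0,"ax": 0,"ay": 0,"az": 0,"grip": 168},
    {"x": 0,"y": 0,"z": 0,"ax": 0,"ay": 0,"az": 0,"grip": 168},
    {"x": 0.4,"y": 0,"z": 0,"ax": 0,"ay": 0,"az": 0,"grip": 168},
    {"x": 0.4,"y": 0,"z": 0,"ax": 0,"ay": 0,"az": 0,"grip": 168},
    {"x": 0.4,"y": 0,"z": 0,"ax": 0,"ay": 0,"az": 0,"grip": 168},
  ],
)

```text
clock: 4.68
tool_pos: [0.4964, -0.223, 0.0305]
ee_rot: [-0.0, 0.998, 0.066, -0.0]
force: [-1.9, 0.0, -2.2]
opening: 0.03
finger_force: 1.0
```

Emit:
servo_tool(
  series=[
    {"x": 0.3,"y": 0,"z": 0,"ax": 0,"ay": 0,"az": 0,"grip": 168},
    {"x": 0.3,"y": 0,"z": 0,"ax": 0,"ay": 0,"az": 0,"grip": 168},
    {"x": 0.3,"y": 0,"z": 0,"ax": 0,"ay": 0,"az": 0,"grip": 168},
    {"x": 0.3,"y": 0,"z": 0,"ax": 0,"ay": 0,"az": 0,"grip": 168},
  ],
)

```text
clock: 5.18
tool_pos: [0.5086, -0.2216, 0.0307]
ee_rot: [-0.0, 0.998, 0.066, -0.0]
force: [-2.8, 0.2, -2.1]
opening: 0.0301
finger_force: 1.0
```

```bash
python3 -c "
from h import *
st()"
```

```text
5.17 fix mm [-129.9   -0.4] 30.7 F [-2.8  0.2 -2.1] open 0.030140021750051527
```

Smooth now, at about 3 N. I'll go on to about x = -112 mm.

Emit:
servo_tool(
  series=[
    {"x": 0.3,"y": 0,"z": 0,"ax": 0,"ay": 0,"az": 0,"grip": 168},
    {"x": 0.3,"y": 0,"z": 0,"ax": 0,"ay": 0,"az": 0,"grip": 168},
    {"x": 0.3,"y": 0,"z": 0,"ax": 0,"ay": 0,"az": 0,"grip": 168},
    {"x": 0.3,"y": 0,"z": 0,"ax": 0,"ay": 0,"az": 0,"grip": 168},
    {"x": 0.3,"y": 0,"z": 0,"ax": 0,"ay": 0,"az": 0,"grip": 168},
  ],
)

```text
clock: 5.8
tool_pos: [0.5235, -0.2196, 0.0307]
ee_rot: [-0.0, 0.998, 0.066, -0.0]
force: [-2.2, -0.1, -1.5]
opening: 0.0301
finger_force: 1.1
```

Emit:
servo_tool(
  series=[
    {"x": 0.2,"y": 0,"z": 0,"ax": 0,"ay": 0,"az": 0,"grip": 168},
    {"x": 0.2,"y": 0,"z": 0,"ax": 0,"ay": 0,"az": 0,"grip": 168},
  ],
)

```text
clock: 6.05
tool_pos: [0.5261, -0.2192, 0.0307]
ee_rot: [-0.0, 0.998, 0.066, -0.001]
force: [-11.4, -5.6, 7.8]
opening: 0.0299
finger_force: 6.4
```

Emit:
servo_tool(
  series=[
    {"x": 0.2,"y": 0,"z": 0,"ax": 0,"ay": 0,"az": 0,"grip": 168},
  ],
)

```text
clock: 6.18
tool_pos: [0.526, -0.2191, 0.0307]
ee_rot: [-0.0, 0.998, 0.066, -0.003]
force: [-19.5, -8.7, 12.8]
opening: 0.03
finger_force: 10.6
```

```bash
python3 -c "
from h import *
st()"
```

```text
6.17 fix mm [-112.2   -0.3] 30.7 F [-19.5  -8.7  12.8] open 0.029958326560548604
```

The force rises sharply at x = -112 mm, so the half is home. I'll hold briefly, back off and check.

Emit:
servo_tool(
  series=[
    {"x": 0,"y": 0,"z": 0,"ax": 0,"ay": 0,"az": 0,"grip": 168},
    {"x": 0,"y": 0,"z": 0,"ax": 0,"ay": 0,"az": 0,"grip": 168},
    {"x": -0.6,"y": 0,"z": 0,"ax": 0,"ay": 0,"az": 0,"grip": 168},
    {"x": -3,"y": 0,"z": 0,"ax": 0,"ay": 0,"az": 0,"grip": 168},
    {"x": -3,"y": 0,"z": 0,"ax": 0,"ay": 0,"az": 0,"grip": 168},
    {"x": -3,"y": 0,"z": 0,"ax": 0,"ay": 0,"az": 0,"grip": 255},
    {"x": 0,"y": 0,"z": -4,"ax": 0,"ay": 0,"az": 0,"grip": 255},
    {"x": 0,"y": 0,"z": -4,"ax": 0,"ay": 0,"az": 0,"grip": 255},
  ],
)

```text
clock: 7.18
tool_pos: [0.4344, -0.2317, 0.1117]
ee_rot: [0.0, 0.998, 0.065, 0.0]
force: [0.7, 0.1, 0.3]
opening: 0.0033
finger_force: 0.0
```

Emit:
servo_tool(
  series=[
    {"x": 0,"y": 0,"z": -5,"ax": 0,"ay": 0,"az": 0,"grip": 255},
    {"x": 0,"y": 0,"z": -5,"ax": 0,"ay": 0,"az": 0,"grip": 255},
    {"x": 0,"y": 0,"z": -5,"ax": 0,"ay": 0,"az": 0,"grip": 255},
    {"x": 0,"y": 0,"z": -3,"ax": 0,"ay": 0,"az": 0,"grip": 255},
    {"x": 0,"y": 0,"z": 0,"ax": 0,"ay": 0,"az": 0,"grip": 255},
  ],
)

```text
clock: 7.8
tool_pos: [0.436, -0.2322, 0.2937]
ee_rot: [0.002, 0.998, 0.066, 0.003]
force: [-0.2, -0.2, -0.0]
opening: 0.0006
finger_force: 0.0
```

```bash
python3 - <<'E'
from h import *
st();go(-.022,.03,.29)
R,t,th=fx()
c=grab('top','pics/t2.png');a=c['color'][95:245,235:435]
s=grab('scene','pics/s2.png');b=s['color'][170:320,260:460]
cv2.imwrite('pics/two.png',np.hstack([cv2.resize(i,None,fx=2,fy=2,interpolation=2) for i in(a,b)]))
# handle: dark pixels in both with depth height .15-.225
for n,c in(('top',c),('scene',s)):
    v,u=np.where((c['color'].max(2)<60))
    P=np.array([dep(c,x,y) for x,y in zip(u,v)]);F=np.c_[(P[:,:2]-t)@R,P[:,2]]
    k=(np.abs(F[:,0]+.022)<.05)&(np.abs(F[:,1]-.09)<.05)&(F[:,2]>.14)&(F[:,2]<.24)
    print(n,k.sum(),F[k].mean(0)*1e3 if k.any() else 0,F[k].min(0),F[k].max(0))
E
```

```text
7.8 fix mm [-203.2   -1.5] 293.7 F [-0.2 -0.2 -0. ] open 0.0005840075034306003
world [ 0.6116 -0.1773  0.29  ] tool cm [18.12 -3.15  0.47] rot deg [ 0.24 -0.35  0.02] after-rot cm [18.12 -3.15  0.37]
top 106 [-27.60283872  91.85350337 200.06953815] [-0.03469857  0.04029849  0.14764021] [-0.01491235  0.10809968  0.22418281]
scene 188 [-17.2194032   83.21430551 189.13835497] [-0.02947484  0.07224286  0.14060496] [-0.01024218  0.09676481  0.22050978]
```

View pics/two.png

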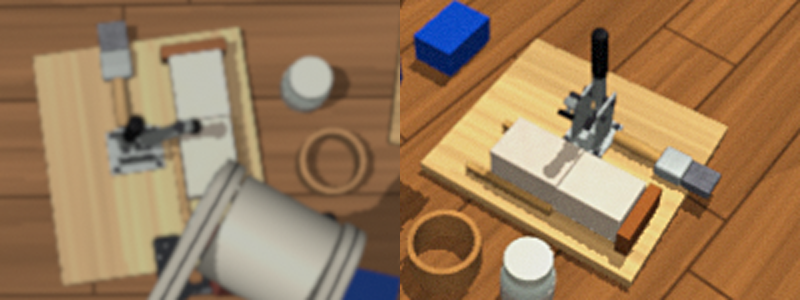

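The picture shows the two halves closed flush with no gap, and the handle still upright at the expected place. I move above the mould, to the -y side of the handle.

Emit:
servo_tool(
  series=[
    {"x": 4,"y": -0.6,"z": 0,"ax": 0,"ay": 0,"az": 0,"grip": 255},
    {"x": 4,"y": -0.6,"z": 0,"ax": 0,"ay": 0,"az": 0,"grip": 255},
    {"x": 4,"y": -0.6,"z": 0,"ax": 0,"ay": 0,"az": 0,"grip": 255},
    {"x": 4,"y": -0.6,"z": 0,"ax": 0,"ay": 0,"az": 0,"grip": 255},
    {"x": 2.1,"y": -0.6,"z": 0,"ax": 0,"ay": 0,"az": 0,"grip": 255},
    {"x": 0,"y": 0,"z": 0,"ax": 0,"ay": 0,"az": 0,"grip": 255},
  ],
)

```text
clock: 8.65
tool_pos: [0.6098, -0.1771, 0.2882]
ee_rot: [-0.001, 0.998, 0.066, -0.001]
force: [0.9, 0.0, -0.1]
opening: 0.0005
finger_force: 0.0
```

```bash
python3 -c "
from h import *
st();go(-.022,.03,.196)"
```

```text
8.65 fix mm [-23.7  30.4] 288.2 F [ 0.9  0.  -0.1] open 0.0004829223975040982
world [ 0.6116 -0.1773  0.196 ] tool cm [0.2  0.06 9.22] rot deg [-0.08  0.16  0.11] after-rot cm [0.17 0.04 9.22]
```

Descend, then push in fixture +y (tool -y).

Emit:
servo_tool(
  series=[
    {"x": 0.1,"y": 0,"z": 3,"ax": 0,"ay": 0,"az": 0,"grip": 255},
    {"x": 0,"y": 0,"z": 3,"ax": 0,"ay": 0,"az": 0,"grip": 255},
    {"x": 0,"y": 0,"z": 3,"ax": 0,"ay": 0,"az": 0,"grip": 255},
    {"x": 0,"y": 0,"z": 0,"ax": 0,"ay": 0,"az": 0,"grip": 255},
  ],
)

```text
clock: 9.15
tool_pos: [0.6076, -0.1777, 0.1976]
ee_rot: [-0.001, 0.998, 0.065, -0.003]
force: [-0.0, -0.7, 0.4]
opening: 0.0002
finger_force: 0.0
```

Emit:
servo_tool(
  series=[
    {"x": 0,"y": -0.8,"z": 0,"ax": 0,"ay": 0,"az": 0,"grip": 255},
    {"x": 0,"y": -0.8,"z": 0,"ax": 0,"ay": 0,"az": 0,"grip": 255},
    {"x": 0,"y": -0.8,"z": 0,"ax": 0,"ay": 0,"az": 0,"grip": 255},
    {"x": 0,"y": -0.8,"z": 0,"ax": 0,"ay": 0,"az": 0,"grip": 255},
    {"x": 0,"y": -0.8,"z": 0,"ax": 0,"ay": 0,"az": 0,"grip": 255},
    {"x": 0,"y": -0.8,"z": 0,"ax": 0,"ay": 0,"az": 0,"grip": 255},
  ],
)

```text
clock: 9.9
tool_pos: [0.6051, -0.131, 0.2018]
ee_rot: [0.001, 0.998, 0.066, 0.001]
force: [-0.8, -6.3, 5.0]
opening: 0.0006
finger_force: 2.9
```

```bash
python3 -c "
from h import *
st()"
```

```text
9.9 fix mm [-22.3  76.8] 201.8 F [-0.8 -6.3  5. ] open 0.0005664431424467389
```

Emit:
servo_tool(
  series=[
    {"x": 0,"y": -0.8,"z": 0.15,"ax": 0,"ay": 0,"az": 0,"grip": 255},
    {"x": 0,"y": -0.8,"z": 0.15,"ax": 0,"ay": 0,"az": 0,"grip": 255},
    {"x": 0,"y": -0.8,"z": 0.15,"ax": 0,"ay": 0,"az": 0,"grip": 255},
    {"x": 0,"y": -0.8,"z": 0.2,"ax": 0,"ay": 0,"az": 0,"grip": 255},
    {"x": 0,"y": -0.8,"z": 0.2,"ax": 0,"ay": 0,"az": 0,"grip": 255},
  ],
)

```text
clock: 10.52
tool_pos: [0.6003, -0.0911, 0.1935]
ee_rot: [0.001, 0.998, 0.066, 0.002]
force: [0.7, -3.5, 6.8]
opening: 0.0007
finger_force: 2.7
```

```bash
python3 -c "
from h import *
st()"
```

```text
10.53 fix mm [-21.9 116.9] 193.5 F [ 0.7 -3.5  6.8] open 0.0007116506632052785
```

Emit:
servo_tool(
  series=[
    {"x": 0,"y": -0.8,"z": 0.3,"ax": 0,"ay": 0,"az": 0,"grip": 255},
    {"x": 0,"y": -0.8,"z": 0.3,"ax": 0,"ay": 0,"az": 0,"grip": 255},
    {"x": 0,"y": -0.8,"z": 0.35,"ax": 0,"ay": 0,"az": 0,"grip": 255},
    {"x": 0,"y": -0.8,"z": 0.4,"ax": 0,"ay": 0,"az": 0,"grip": 255},
    {"x": 0,"y": -0.8,"z": 0.5,"ax": 0,"ay": 0,"az": 0,"grip": 255},
    {"x": 0,"y": -0.8,"z": 0.6,"ax": 0,"ay": 0,"az": 0,"grip": 255},
  ],
)

```text
clock: 11.28
tool_pos: [0.5921, -0.0423, 0.1668]
ee_rot: [-0.0, 0.998, 0.066, -0.001]
force: [-0.1, 0.2, -0.8]
opening: 0.0002
finger_force: 0.0
```

```bash
python3 -c "
from h import *
st()"
```

```text
11.28 fix mm [-23.6 166.4] 166.8 F [-0.1  0.2 -0.8] open 0.00021759526084470565
```

The force dropped to zero, so the handle has probably snapped over. I retreat upward and look.

Emit:
servo_tool(
  series=[
    {"x": 0,"y": 0,"z": -3,"ax": 0,"ay": 0,"az": 0,"grip": 255},
    {"x": 0,"y": 0,"z": -5,"ax": 0,"ay": 0,"az": 0,"grip": 255},
    {"x": -4,"y": 0,"z": -4,"ax": 0,"ay": 0,"az": 0,"grip": 255},
    {"x": -5,"y": 0,"z": 0,"ax": 0,"ay": 0,"az": 0,"grip": 255},
    {"x": -5,"y": 0,"z": 0,"ax": 0,"ay": 0,"az": 0,"grip": 255},
    {"x": -4,"y": 0,"z": 0,"ax": 0,"ay": 0,"az": 0,"grip": 255},
    {"x": 0,"y": 0,"z": 0,"ax": 0,"ay": 0,"az": 0,"grip": 255},
  ],
)

```text
clock: 12.15
tool_pos: [0.4118, -0.0663, 0.2872]
ee_rot: [-0.0, 0.998, 0.065, -0.001]
force: [0.4, 0.3, -0.4]
opening: 0.0006
finger_force: 0.0
```

```bash
python3 - <<'E'
from h import *
st()
c=grab('top','pics/t3.png');a=c['color'][95:245,235:435]
s=grab('scene','pics/s3.png');b=s['color'][170:320,260:460]
cv2.imwrite('pics/two3.png',np.hstack([cv2.resize(i,None,fx=2,fy=2,interpolation=2) for i in(a,b)]))
E
```

```text
12.15 fix mm [-205.6  166.1] 287.2 F [ 0.4  0.3 -0.4] open 0.0005520913334556011
```

View pics/two3.png

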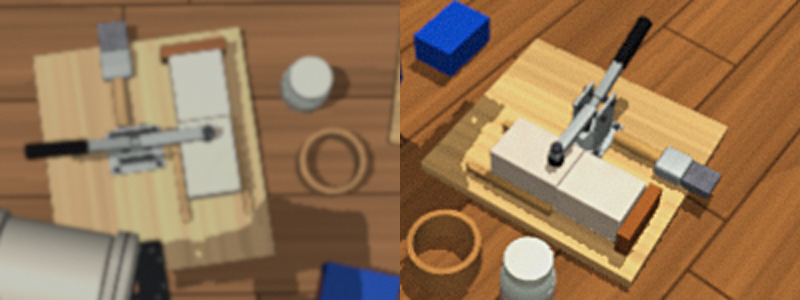

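The handle lies over, with its end near (30,150) in the left panel. The pad is down on the loose half at (210,130), and the mould is closed and straight. I'll check the handle end against its locked position, then hand in.

```bash
python3 - <<'E'
from h import *
R,t,th=fx();c=dict(np.load('pics/top3.npz' if 0 else 'pics/t3.npz'))
v,u=np.where(c['color'].max(2)<60)
F=np.array([np.r_[(p[:2]-t)@R,p[2]] for p in (dep(c,x,y) for x,y in zip(u,v))])
k=(abs(F[:,0]+.022)<.02)&(F[:,1]>.16)&(F[:,1]<.25)&(F[:,2]>.1)&(F[:,2]<.2)
q=np.polyfit(F[k,1],F[k,2],1);lean=np.pi/2-np.arctan(q[0]);print(k.sum(),"lean",lean,F[k,1].max())
if lean>1.15: print(env.finish_job())
E
```

```text
176 lean 1.263181372650765 0.22982897848409733
the job is handed in; nothing more can be done
None
```

The mould is closed and the clamp is locked, with the handle measured at 1.26 rad from vertical (1.25 is locked). The job was handed in at about 12 s; no verdict came back, and I did not measure the pad force, only saw the pad down on the loose half.

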